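# Run a fingertip along the sample vials to tip their lids shut

## Robot

A 6-joint arm with a two-finger parallel gripper is mounted at the origin on the work surface. World frame = base frame: x ahead of the robot, y to its left, z up, the work surface at z = 0. Lengths are in m, angles in rad, forces in N, time in s.
With the tool pointing down it reaches from about 0.35 to 0.725 m from the base axis. Payload 6 kg.
Tool frame: the origin (TCP) lies between the finger pads, 19 mm behind the fingertips; this is the grasp point; z points along the fingers, y is the line along which they close (so a half turn about z gives the same grasp; the last joint's range is limited). The gripper opens to 85 mm and grips with 20 to 120 N. Pads are 22 mm wide; open, the fingers measure 114 mm over their backs; the gripper's body (76 mm by 85 mm) begins 54 mm behind the grasp point. The pads swing forward as they close: fully open they stand 13 mm farther back than shut.
Start: joints at [-0.941, 0.04, 0.085, 0, -1.615, -0.334], TCP at [0.175, -0.574, 0.25] pointing down, gripper open.
Joint ranges: [-2.56, 2.56], [-1.29, 2.01], [-1.08, 1.49], [-3.29, 1.98], [-2.81, -0.18], [-2.99, 2.99]. Speed limits (rad/s): [2.57, 2.57, 3.01, 3.14, 3.14, 3.14].

## Interface

Orientations are given as a unit quaternion [x, y, z, w].
In Python, from workcell import status, imaging, manip gives the robot as it stands.
- The arm moves only by the tool carry_out, never from a script. Its argument "targets" is a list of rows, each a list of 2 entries, a list of its own where there are three numbers: the shift along the tool's x, y, z in m, then the turn, a rotation vector about the tool's x, y, z in rad. A call has 1 to 20 rows; each row shifts and turns the commanded pose from where the row before left it, along the tool's axes as they then stand; what a row does not reach is not made up. A row lasts 1/10 s, in which the tool goes at most 50 mm and 8.59 degrees, less where a joint would pass 70% of its speed; a pose out of reach is approached as far as the arm can. A call is refused whole if a number of a shift passes 0.05 or a number of a turn 0.15, either way. A call with a gripper value outside its range is refused whole. "gripper" is the opening, from 0 (shut) to 1 (fully open), set as the call begins (left out, the last holds). The fingers move at their own pace and stop on an object; "force" is the grip in N (left out, the last holds). Time passes only in rows, so rows that do not move let the fingers close. It gives the time, the measured TCP pose, the force, the opening and the grip force at its end, in the units of the state.
- status.read_state(): the state, without advancing time (a new reading comes with each control period).
- imaging.capture(name): name is "scene" or "top" or "wrist"; returns (picture, depth): 400x640x3 uint8, blue, green, red; 400x640 float32, m along the optical axis (not along the pixel's ray), 0 where there is no reading.
- imaging.camera_info(name): a dict with "fx", "fy", "cx", "cy" (pixels), "eye" and "rotation" of the camera in the world. Camera axes: x right, y down, z forward; pixel columns grow to the right and rows downward; lengths in m; the calibration is good to about 2 mm. A picture is of the moment at which its call begins: read the wrist's pose just before it. camera_info takes no time and is no camera call; for the wrist camera it gives the pose at the moment of the call.
- manip.close_job(): hands the job in; it is judged then, once.
The state is a dict: "t": time; "qpos": joint angles; "dq": joint speeds; "tau": joint torques, N m; "position": TCP position; "tool_rot": TCP orientation; "wrist_force": force on the tool from outside, world axes, zero at the start; "wrist_torque": the same for the moment, N m; "grip_width": finger opening in m; "gripper_force": force on a finger pad.
Only numpy, scipy, OpenCV 4.12 (cv2) and the standard library are available. Lean on these libraries where they do the work, as an engineer would, in place of code of your own. Each camera call takes 0.05 s, during which the arm holds its last target. There are 200 camera calls.

## Task

The six vials in the curved sample tray stand with their hinged lids flipped open. Run a fingertip lightly along the curved row, in one low pass from vial 1 (the end on the right as seen from the robot) to vial 6 without rising away from the row on the way, so that it tips the lids over one after another, in order, and all six lie fully shut; then move clear. Do it gently, leave the tray where it stands, do not grip, drag or lift it or anything else, and leave the beaker, bottle, stopwatch and pH meter alone.

Things in the scene. Friction and masses are not known exactly. Their poses are not given: they have to be found in the camera images.
- tray: Loose grey curved sample tray, about 0.9 kg, 46 mm wide, deck 36 mm above the bench, holding six amber vials (25 mm across). Origin on the bench under the middle of the arc, between vials 3 and 4; z up. Vial 1 is at its -y end, vial 6 at +y. The arc's centre of curvature is at x = -170 mm, y = 0 (hollow side to -x). A carrying knob (22 mm wide, 66 mm high) stands at x = +52 mm, y = 0.
- vial1 (a point): Point on the axis of vial 1 at lid height, 56 mm above the bench, fixed to the tray. The six points lie on an arc of radius 170 mm, 15 degrees (44 mm) apart; their axes are those of the tray.
- vial2 (a point): Point on the axis of vial 2 at lid height, 56 mm above the bench, fixed to the tray. As on every vial, the lid's hinge is at the edge facing the vial 1 end of the row, 15 mm before this point along the arc; shut, the lid's top is 58 mm above the bench.
- vial3 (a point): Point on the axis of vial 3 at lid height, 56 mm above the bench, fixed to the tray.
- vial4 (a point): Point on the axis of vial 4 at lid height, 56 mm above the bench, fixed to the tray.
- vial5 (a point): Point on the axis of vial 5 at lid height, 56 mm above the bench, fixed to the tray.
- vial6 (a point): Point on the axis of vial 6 at lid height, 56 mm above the bench, fixed to the tray.
- lid1 (a joint): Angle of the white lid of vial 1 (29 mm disc with a thumb tab, reaching 34 mm from the hinge), rad: 0 fully shut, 1.57 upright, stop at 2.0, leaning back towards the vial 1 end. The hinges are slack: pushed past upright towards the vial 6 end, a lid drops shut by its own weight; pushing takes well under 1 N. Open, a lid leans back up to 14 mm.
- lid2 (a joint): Angle of the white lid of vial 2 (29 mm disc with a thumb tab, reaching 34 mm from the hinge), rad: 0 fully shut, 1.57 upright, stop at 2.0, leaning back towards the vial 1 end.
- lid3 (a joint): Angle of the white lid of vial 3 (29 mm disc with a thumb tab, reaching 34 mm from the hinge), rad: 0 fully shut, 1.57 upright, stop at 2.0, leaning back towards the vial 1 end.
- lid4 (a joint): Angle of the white lid of vial 4 (29 mm disc with a thumb tab, reaching 34 mm from the hinge), rad: 0 fully shut, 1.57 upright, stop at 2.0, leaning back towards the vial 1 end.
- lid5 (a joint): Angle of the white lid of vial 5 (29 mm disc with a thumb tab, reaching 34 mm from the hinge), rad: 0 fully shut, 1.57 upright, stop at 2.0, leaning back towards the vial 1 end.
- lid6 (a joint): Angle of the white lid of vial 6 (29 mm disc with a thumb tab, reaching 34 mm from the hinge), rad: 0 fully shut, 1.57 upright, stop at 2.0, leaning back towards the vial 1 end.
- beaker: Loose glass beaker, 68 mm across, 85 mm high, bystander beyond the outer side of the arc; origin at the centre of its underside.
- reagent: Loose capped amber bottle, 54 mm across, 100 mm high, bystander beyond the outer side of the arc; origin at the centre of its underside.
- stopwatch: Loose steel stopwatch lying flat, 52 mm across, 14 mm thick, bystander on the hollow side of the arc; origin at the centre of its underside.
- ph_meter: Fixed bench pH meter, about 200 by 190 mm, 100 mm high, with an electrode arm up to 270 mm high on its far left; bystander well to the left of the tray; origin at the centre of its underside.

How it is judged:
On the way, in this order (a step that is already met when the one before it is completed fails the run):
1. the lid of vial 1 is shut (value of joint lid1 below 0.1 rad), for 0.05 s.
2. the lid of vial 3 is shut (value of joint lid3 below 0.1 rad), for 0.05 s.
3. the lid of vial 6 is shut (value of joint lid6 below 0.1 rad), for 0.05 s.
At the end, for the whole second after the job is handed in: All six lids are shut (each within 0.08 rad), the tray stands level and at rest within 15 mm of where it was, and the beaker, bottle and stopwatch are upright within 20 mm of where they were (value of joint each of lid1, lid2, lid3, lid4, lid5, lid6 below 0.08 rad and distance of tray from where it was at the start of the episode below 0.015 m and linear speed of tray below 0.01 m/s and angle between tray's own z axis and vertical below 0.05 rad and distance of each of beaker, reagent, stopwatch from where it was at the start of the episode below 0.02 m and angle between each of beaker, reagent, stopwatch's own z axis and vertical below 0.2 rad); the robot touches nothing.
It fails at once if a lid is tipped over while the one before it still stands open ((value of joint lid2 below 0.6 rad and value of joint lid1 above 1.3 rad) or (value of joint lid3 below 0.6 rad and value of joint lid2 above 1.3 rad) or (value of joint lid4 below 0.6 rad and value of joint lid3 above 1.3 rad) or (value of joint lid5 below 0.6 rad and value of joint lid4 above 1.3 rad) or (value of joint lid6 below 0.6 rad and value of joint lid5 above 1.3 rad)).
It fails at once if the TCP rises more than 140 mm above the bench in mid-row (lid 1 shut, lid 6 still open) (value of joint lid1 below 0.3 rad and value of joint lid6 above 1.3 rad and z of the grasp point in the frame of tray above 0.14 m).
It fails at once if the tray is pressed or pushed with more than 15 N (contact force between the fingers and tray above 15 N).
It fails at once if the tray is dragged more than 20 mm, tipped or lifted (distance of tray from where it was at the start of the episode above 0.02 m or height (world z) of tray above 0.008 m or angle between tray's own z axis and vertical above 0.12 rad).
It fails at once if the beaker, bottle or stopwatch is moved more than 20 mm or tipped, or the pH meter is pushed with more than 3 N (not (distance of beaker from where it was at the start of the episode below 0.02 m and angle between beaker's own z axis and vertical below 0.2 rad) or not (distance of reagent from where it was at the start of the episode below 0.02 m and angle between reagent's own z axis and vertical below 0.2 rad) or not (distance of stopwatch from where it was at the start of the episode below 0.02 m and angle between stopwatch's own z axis and vertical below 0.2 rad) or contact force between anything else and ph_meter above 3 N).
It also fails if it takes over 46 s, if anything falls off the work surface, if the arm or the gripper's body presses on something with over 40 N, if the wrist force passes 120 N, or if a joint passes its speed limit or range.

## Working session

There is one attempt and no reset: what is moved stays moved. The work goes in short steps, Python scripts to look and compute and a tool call to move; the robot and the scene stay as the last step left them, time stands still between calls to the robot, and variables do not carry over. Pictures are saved under pics/ and viewed, at most 10 in all, crops included, and the job is handed in when it is done.

Besides the shell and the picture viewer there is one more tool, called after "Request:" by a JSON object that holds its "name" and its "arguments". carry_out: Moves the arm, as the interface text tells. Its arguments: {"type":"object","properties":{"targets":{"type":"array","items":{"type":"array"}},"gripper":{"type":"number"},"force":{"type":"number"}},"required":["targets"]}

```bash
mkdir -p pics && python3 - <<'E'
from workcell import status, imaging, manip
import cv2, numpy as np
print(status.read_state())
for n in ("top","scene"):
    p,d=imaging.capture(n); cv2.imwrite(f"pics/{n}1.png",p); np.save(f"{n}_d.npy",d); print(n,imaging.camera_info(n))
E
```

```text
{'t': 0.0, 'qpos': array([-9.41357761e-01,  4.08282242e-02,  8.38051921e-02, -4.63208918e-04,
       -1.61549102e+00, -3.33721293e-01]), 'dq': array([ 7.94733529e-04, -3.19102720e-05, -7.63819545e-05,  1.82748285e-04,
       -7.72492010e-04,  2.07154726e-03]), 'tau': array([-8.19150737e-04, -3.68218625e+01,  3.47416806e+01,  6.93256751e+00,
       -5.49740085e-03,  4.38279685e-06]), 'position': array([ 0.1748644 , -0.57364765,  0.24896653]), 'tool_rot': array([-1.47330454e-01,  9.89086926e-01,  8.68349990e-04, -1.92742030e-04]), 'wrist_force': array([-0.53540139,  0.11797218,  0.12812383]), 'wrist_torque': array([-0.02934935,  0.02537725, -0.01112108]), 'gripper_force': 0.0, 'grip_width': 0.08567710413657964}
top {'fx': 478.6954099553146, 'fy': 478.6954099553146, 'cx': 317.6058945161675, 'cy': 198.64733825419722, 'eye': array([0.49789209, 0.19828529, 1.3462169 ]), 'rotation': array([ 0.70813495, -0.70454604,  0.03031366, -0.03522573])}
scene {'fx': 427.3845416227027, 'fy': 427.3845416227027, 'cx': 318.7170289752492, 'cy': 193.51685801078852, 'eye': array([ 1.28662662, -0.13492163,  0.68107204]), 'rotation': array([ 0.76485161,  0.47429925, -0.22837474, -0.37133166])}
```

View pics/top1.png

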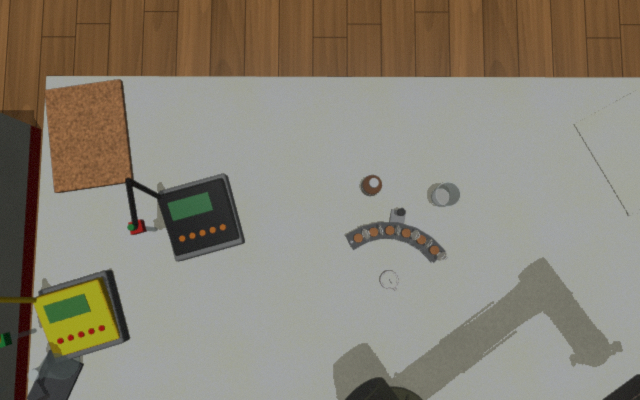

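View pics/scene1.png

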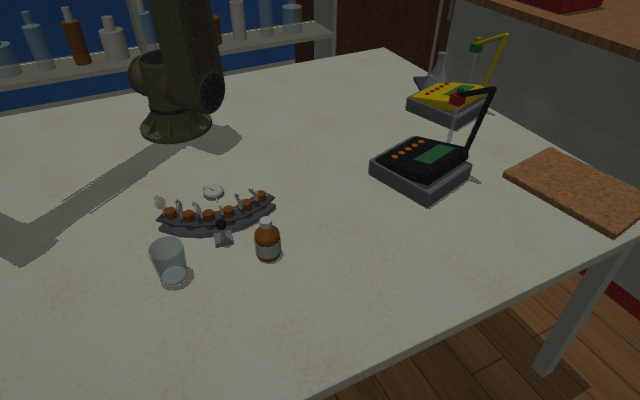

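The top view (image up = +x, left = +y) shows the tray arc from vial 1 near pixel (435,250) to vial 6 near (357,238). The knob is at (400,212), the bottle at (371,185), the beaker at (442,196) and the stopwatch at (389,280). The scene view confirms the lids are open. Next I'll locate the amber blobs and fit the tray pose.

```bash
cat > h.py <<'E'
import numpy as np, cv2
from scipy.spatial.transform import Rotation as R
from workcell import status, imaging
def ray(info,uv,z):
    uv=np.atleast_2d(uv); d=np.c_[(uv[:,0]-info["cx"])/info["fx"],(uv[:,1]-info["cy"])/info["fy"],np.ones(len(uv))]
    r=np.asarray(info["rotation"]); M=R.from_quat(r).as_matrix() if r.size==4 else r
    d=d@M.T; e=np.asarray(info["eye"]); return e+d*((z-e[2])/d[:,2])[:,None]
A=np.deg2rad(-37.5+15*np.arange(6)); LOC=np.c_[-.17+.17*np.cos(A),.17*np.sin(A)]
def fit(P,L=LOC):
    a=P@[1,1j]; b=L@[1,1j]; k=np.vdot(b-b.mean(),a-a.mean()); th=np.angle(k)
    t=a.mean()-np.exp(1j*th)*b.mean(); res=abs(a-t-np.exp(1j*th)*b)
    return np.array([t.real,t.imag]),th,res
E
python3 - <<'E'
from h import *
p=cv2.imread("pics/top1.png"); d=np.load("top_d.npy"); I=imaging.camera_info("top")
h=cv2.cvtColor(p,cv2.COLOR_BGR2HSV)
m=cv2.inRange(h,(3,120,60),(20,255,255))
m[:225]=0;m[265:]=0;m[:,:340]=0;m[:,455:]=0
n,l,s,c=cv2.connectedComponentsWithStats(m)
for i in range(1,n): print(s[i],c[i].round(1),ray(I,c[i],.052).round(4))
x=cv2.resize(p[170:300,330:470],None,fx=5.5,fy=4.5*5.5/4.5*0.82,interpolation=cv2.INTER_CUBIC)
x=cv2.resize(p[175:280,335:460],None,fx=5.6,fy=5.6,interpolation=cv2.INTER_CUBIC); cv2.imwrite("pics/topcrop.png",x)
for u,v,z in((389,280,.014),(371,185,.1),(435,197,.085)): print(ray(I,(u,v),z).round(3), d[v,u])
E
```

```text
[386 226   8   9  58] [389.5 229.9] [[0.5346 0.0133 0.052 ]]
[370 228   8   8  53] [373.3 231.5] [[0.5301 0.0569 0.052 ]]
[402 229   8   8  56] [405.7 232.5] [[ 0.5277 -0.0303  0.052 ]]
[354 234   8   8  56] [357.7 237.5] [[0.5136 0.099  0.052 ]]
[417 236   9   8  49] [421.2 239.7] [[ 0.5087 -0.0717  0.052 ]]
[430 246   9   8  58] [433.9 249.5] [[ 0.4826 -0.1052  0.052 ]]
[[0.398 0.01  0.014]] 1.3151655
[[0.65  0.068 0.1  ]] 1.2554584
[[ 0.621 -0.103  0.085]] 1.2748317
```

View pics/topcrop.png

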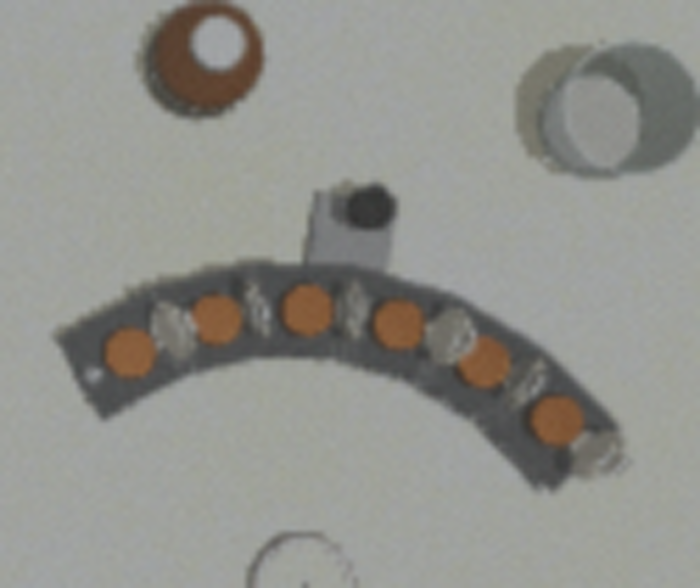

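```bash
python3 - <<'E'
from h import *
P=np.array([[.4826,-.1052],[.5087,-.0717],[.5277,-.0303],[.5346,.0133],[.5301,.0569],[.5136,.099]])
t,th,r=fit(P); print(t,np.rad2deg(th),r.round(4))
c=t+.17*-np.array([np.cos(th),np.sin(th)]); print("centre",c)
s=status.read_state(); M=R.from_quat(s["tool_rot"]).as_matrix()
a0=th+np.deg2rad(-60); g=np.r_[c+.17*np.array([np.cos(a0),np.sin(a0)]),.25]
y=np.array([-np.sin(a0),np.cos(a0),0]); z=np.array([0,0,-1]); G=np.c_[np.cross(y,z),y,z]
print("start",g,"shift(tool)",M.T@(g-s["position"]),"turn",R.from_matrix(M.T@G).as_rotvec())
E
```

```text
[ 0.53252646 -0.00888544] -8.893348032312854 [0.0009 0.0011 0.0003 0.0001 0.0006 0.0003]
centre [0.36457023 0.01739583]
start [ 0.4257881  -0.14119917  0.25      ] shift(tool) [-0.36604075  0.34054374 -0.00039652] turn [ 1.23210139e-03 -1.26741261e-03  1.49820708e+00]
```

Request:
{"name": "carry_out", "arguments": {"targets": [[[-0.0183, 0.017, 0], [0, 0, 0]], [[-0.0183, 0.017, 0], [0, 0, 0]], [[-0.0183, 0.017, 0], [0, 0, 0]], [[-0.0183, 0.017, 0], [0, 0, 0]], [[-0.0183, 0.017, 0], [0, 0, 0]], [[-0.0183, 0.017, 0], [0, 0, 0]], [[-0.0183, 0.017, 0], [0, 0, 0]], [[-0.0183, 0.017, 0], [0, 0, 0]], [[-0.0183, 0.017, 0], [0, 0, 0]], [[-0.0183, 0.017, 0], [0, 0, 0]], [[-0.0183, 0.017, 0], [0, 0, 0]], [[-0.0183, 0.017, 0], [0, 0, 0]], [[-0.0183, 0.017, 0], [0, 0, 0]], [[-0.0183, 0.017, 0], [0, 0, 0]], [[-0.0183, 0.017, 0], [0, 0, 0]], [[-0.0183, 0.017, 0], [0, 0, 0]], [[-0.0183, 0.017, 0], [0, 0, 0]], [[-0.0183, 0.017, 0], [0, 0, 0]], [[-0.0183, 0.017, 0], [0, 0, 0]], [[-0.0183, 0.017, 0], [0, 0, 0]]], "gripper": 0}}

```text
t: 2.1
position: [0.4262, -0.1409, 0.2497]
tool_rot: [-0.147, 0.989, 0.0, -0.0]
wrist_force: [0.6, 0.2, -0.4]
grip_width: -0.0
gripper_force: 0.0
```

Request:
{"name": "carry_out", "arguments": {"targets": [[[0, 0, 0], [0, 0, 0.125]], [[0, 0, 0], [0, 0, 0.125]], [[0, 0, 0], [0, 0, 0.125]], [[0, 0, 0], [0, 0, 0.125]], [[0, 0, 0], [0, 0, 0.125]], [[0, 0, 0], [0, 0, 0.125]], [[0, 0, 0], [0, 0, 0.125]], [[0, 0, 0], [0, 0, 0.125]], [[0, 0, 0], [0, 0, 0.125]], [[0, 0, 0], [0, 0, 0.125]], [[0, 0, 0], [0, 0, 0.125]], [[0, 0, 0], [0, 0, 0.125]], [[0, 0, 0], [0, 0, 0]]]}}

```text
t: 3.4
position: [0.4258, -0.1419, 0.2496]
tool_rot: [0.567, 0.824, -0.0, -0.0]
wrist_force: [-0.1, -0.7, 0.3]
grip_width: 0.0003
gripper_force: 0.0
```

```bash
python3 - <<'E'
from h import *
I=imaging.camera_info("wrist"); p,d=imaging.capture("wrist"); np.save("w_d.npy",d)
h=cv2.cvtColor(p,cv2.COLOR_BGR2HSV); m=cv2.inRange(h,(3,120,50),(20,255,255))
n,l,s,c=cv2.connectedComponentsWithStats(m)
for i in range(1,n):
    if s[i][4]>60: print(s[i],c[i].round(1),ray(I,c[i],.054)[0].round(4),d[int(c[i][1]),int(c[i][0])])
q,e=imaging.capture("scene"); S=imaging.camera_info("scene"); np.save("s_d.npy",e)
cv2.imwrite("pics/wrist2.png",p); cv2.imwrite("pics/scene2.png",q)
# tip height: 3D points near TCP in scene depth
v,u=np.nonzero(e>0); Z=e[v,u]; X=np.c_[(u-S["cx"])/S["fx"]*Z,(v-S["cy"])/S["fy"]*Z,Z]@R.from_quat(S["rotation"]).as_matrix().T+S["eye"]
k=(np.hypot(X[:,0]-.4258,X[:,1]+.1419)<.035)&(X[:,2]>.12)&(X[:,2]<.3)
print(k.sum(),np.sort(X[k,2])[:20].round(4), X[k][np.argsort(X[k,2])[:8]].round(3)); print(status.read_state()["position"])
E
```

```text
[480  20  25  27 521] [492.1  32.6] [0.5269 0.0551 0.054 ] 0.28161246
[ 581   53   58   56 2099] [606.7  80.3] [0.6576 0.0597 0.054 ] 0.2771674
[461  69  25  25 477] [473.3  81. ] [0.5321 0.0109 0.054 ] 0.29606745
[435 109  23  24 431] [446.3 120.8] [ 0.5254 -0.0332  0.054 ] 0.30748048
[403 140  23  23 394] [413.7 150.8] [ 0.5076 -0.0736  0.054 ] 0.31744456
[367 161  22  22 376] [377.6 171. ] [ 0.4802 -0.1081  0.054 ] 0.32588306
387 [0.2314 0.2319 0.2327 0.233  0.233  0.2331 0.2331 0.2333 0.2335 0.2338
 0.2339 0.234  0.2342 0.2348 0.2349 0.2351 0.2356 0.2358 0.2361 0.2364] [[ 0.432 -0.144  0.231]
 [ 0.431 -0.138  0.232]
 [ 0.429 -0.138  0.233]
 [ 0.432 -0.15   0.233]
 [ 0.433 -0.148  0.233]
 [ 0.434 -0.146  0.233]
 [ 0.43  -0.136  0.233]
 [ 0.432 -0.134  0.233]]
[ 0.42580133 -0.1419589   0.24975118]
```

View pics/wrist2.png

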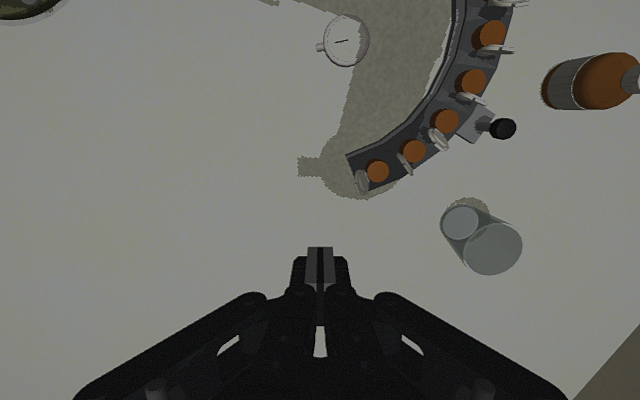

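View pics/scene2.png

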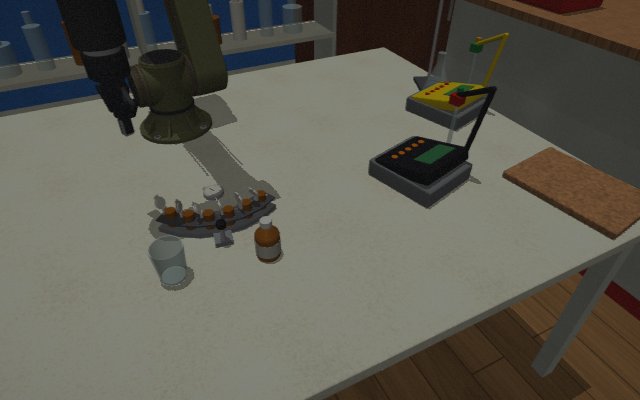

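The wrist view shows the six open lids at about (377,171) through (492,33), with the fingertips at (320,250) and nothing in the way. The scene depth puts the shut fingertip 19 mm below the TCP. Before descending I'll check the gripper's width against height.

```bash
python3 - <<'E'
from h import *
e=np.load("s_d.npy"); S=imaging.camera_info("scene"); s=status.read_state()
v,u=np.nonzero(e>0); Z=e[v,u]; X=np.c_[(u-S["cx"])/S["fx"]*Z,(v-S["cy"])/S["fy"]*Z,Z]@R.from_quat(S["rotation"]).as_matrix().T+S["eye"]
T=(X-s["position"])@R.from_quat(s["tool_rot"]).as_matrix()
for h in range(-20,90,10):
    k=(abs(T[:,0])<.08)&(abs(T[:,1])<.09)&(abs(-T[:,2]*1e3-h)<5)
    if k.sum(): print(h,k.sum(),(np.percentile(T[k,1],[1,99])*1e3).round(),(np.percentile(T[k,0],[1,99])*1e3).round())
E
```

```text
-20 13 [3. 8.] [-11.   7.]
-10 47 [-9. 14.] [-12.  10.]
0 63 [-7. 14.] [-12.  10.]
10 59 [-6. 14.] [-13.  10.]
20 36 [-10.  15.] [-14.   8.]
30 90 [-31.  35.] [-15.  11.]
40 86 [-42.  43.] [-14.  10.]
50 134 [-47.  51.] [-18.  10.]
60 134 [-55.  59.] [-19.  10.]
70 188 [-58.  62.] [-20.  10.]
80 173 [-54.  58.] [-21.  18.]
```

Request:
{"name": "carry_out", "arguments": {"targets": [[[0, 0, 0.01], [0, 0, 0]], [[0, 0, 0.01], [0, 0, 0]], [[0, 0, 0.01], [0, 0, 0]], [[0, 0, 0.01], [0, 0, 0]], [[0, 0, 0.01], [0, 0, 0]], [[0, 0, 0.01], [0, 0, 0]], [[0, 0, 0.01], [0, 0, 0]], [[0, 0, 0.01], [0, 0, 0]], [[0, 0, 0.01], [0, 0, 0]], [[0, 0, 0.01], [0, 0, 0]], [[0, 0, 0.01], [0, 0, 0]], [[0, 0, 0.01], [0, 0, 0]], [[0, 0, 0.01], [0, 0, 0]], [[0, 0, 0.01], [0, 0, 0]], [[0, 0, 0.01], [0, 0, 0]], [[0, 0, 0.01], [0, 0, 0]], [[0, 0, 0.0], [0, 0, 0]]]}}

```text
t: 5.2
position: [0.425, -0.1419, 0.0881]
tool_rot: [0.566, 0.824, -0.001, -0.001]
wrist_force: [1.6, 0.4, -0.1]
grip_width: 0.0001
gripper_force: 0.0
```

Request:
{"name": "carry_out", "arguments": {"targets": [[[6e-05, 0.00442, 0], [0, 0, -0.026]], [[6e-05, 0.00442, 0], [0, 0, -0.026]], [[6e-05, 0.00442, 0], [0, 0, -0.026]], [[6e-05, 0.00442, 0], [0, 0, -0.026]], [[6e-05, 0.00442, 0], [0, 0, -0.026]], [[6e-05, 0.00442, 0], [0, 0, -0.026]], [[6e-05, 0.00442, 0], [0, 0, -0.026]], [[6e-05, 0.00442, 0], [0, 0, -0.026]], [[6e-05, 0.00442, 0], [0, 0, -0.026]], [[6e-05, 0.00442, 0], [0, 0, -0.026]], [[6e-05, 0.00442, 0], [0, 0, -0.026]], [[6e-05, 0.00442, 0], [0, 0, -0.026]], [[6e-05, 0.00442, 0], [0, 0, -0.026]], [[6e-05, 0.00442, 0], [0, 0, -0.026]], [[6e-05, 0.00442, 0], [0, 0, -0.026]], [[6e-05, 0.00442, 0], [0, 0, -0.026]], [[6e-05, 0.00442, 0], [0, 0, -0.026]], [[0, 0, 0], [0, 0, 0]]]}}

```text
t: 7.0
position: [0.4882, -0.1003, 0.0899]
tool_rot: [0.371, 0.929, -0.0, -0.0]
wrist_force: [0.3, -0.1, 0.6]
grip_width: 0.0001
gripper_force: 0.0
```

```bash
python3 - <<'E'
from h import *
s=status.read_state(); v=s["position"][:2]-np.array([.3635,.0161]); M=R.from_quat(s["tool_rot"]).as_matrix()
print(s["t"],s["position"],s["wrist_force"],"r",np.hypot(*v),"ang",np.rad2deg(np.arctan2(v[1],v[0]))+8.9,"tool y",np.rad2deg(np.arctan2(M[1,1],M[0,1]))-90+8.9)
a,_=imaging.capture("wrist"); b,_=imaging.capture("scene")
x=cv2.resize(b[150:290,120:300],(771,600),interpolation=cv2.INTER_CUBIC)
cv2.imwrite("pics/mid.png",x); cv2.imwrite("pics/midw.png",a)
E
```

```text
7.0 [ 0.48819132 -0.10028677  0.08992006] [ 0.33197486 -0.07725164  0.64078727] r 0.17056906509703784 ang -34.12708067684598 tool y -34.68696041809769
```

View pics/mid.png

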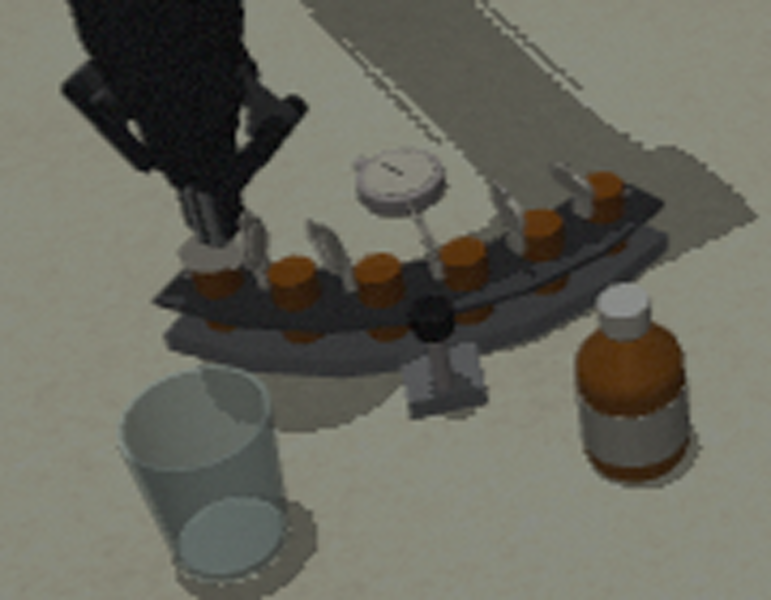

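The crop shows lid 1 lying shut at (213,250) under the fingertip. Lids 2 to 6 still stand open and the tray hasn't moved, so I'll continue the sweep.

Request:
{"name": "carry_out", "arguments": {"targets": [[[6e-05, 0.00442, 0], [0, 0, -0.026]], [[6e-05, 0.00442, 0], [0, 0, -0.026]], [[6e-05, 0.00442, 0], [0, 0, -0.026]], [[6e-05, 0.00442, 0], [0, 0, -0.026]], [[6e-05, 0.00442, 0], [0, 0, -0.026]], [[6e-05, 0.00442, 0], [0, 0, -0.026]], [[6e-05, 0.00442, 0], [0, 0, -0.026]], [[6e-05, 0.00442, 0], [0, 0, -0.026]], [[6e-05, 0.00442, 0], [0, 0, -0.026]], [[6e-05, 0.00442, 0], [0, 0, -0.026]], [[6e-05, 0.00442, 0], [0, 0, -0.026]], [[6e-05, 0.00442, 0], [0, 0, -0.026]], [[6e-05, 0.00442, 0], [0, 0, -0.026]], [[6e-05, 0.00442, 0], [0, 0, -0.026]], [[6e-05, 0.00442, 0], [0, 0, -0.026]], [[6e-05, 0.00442, 0], [0, 0, -0.026]], [[6e-05, 0.00442, 0], [0, 0, -0.026]], [[6e-05, 0.00442, 0], [0, 0, -0.026]], [[6e-05, 0.00442, 0], [0, 0, -0.026]], [[6e-05, 0.00442, 0], [0, 0, -0.026]]]}}

```text
t: 9.1
position: [0.53, -0.0236, 0.09]
tool_rot: [0.12, 0.993, 0.0, -0.0]
wrist_force: [0.8, 0.0, -0.6]
grip_width: 0.0002
gripper_force: 0.0
```

```bash
python3 - <<'E'
from h import *
s=status.read_state(); v=s["position"][:2]-np.array([.3635,.0161]); M=R.from_quat(s["tool_rot"]).as_matrix()
print(s["t"],s["position"],s["wrist_force"],"r",np.hypot(*v),"ang",np.rad2deg(np.arctan2(v[1],v[0]))+8.9,"tool y",np.rad2deg(np.arctan2(M[1,1],M[0,1]))-90+8.9)
b,_=imaging.capture("scene")
cv2.imwrite("pics/mid2.png",cv2.resize(b[150:290,120:300],(771,600),interpolation=cv2.INTER_CUBIC))
E
```

```text
9.1 [ 0.53004468 -0.02362478  0.08999594] [ 0.81208975  0.04989794 -0.61759484] r 0.17121678727710002 ang -4.5157053585182485 tool y -4.8519909629670845
```

View pics/mid2.png

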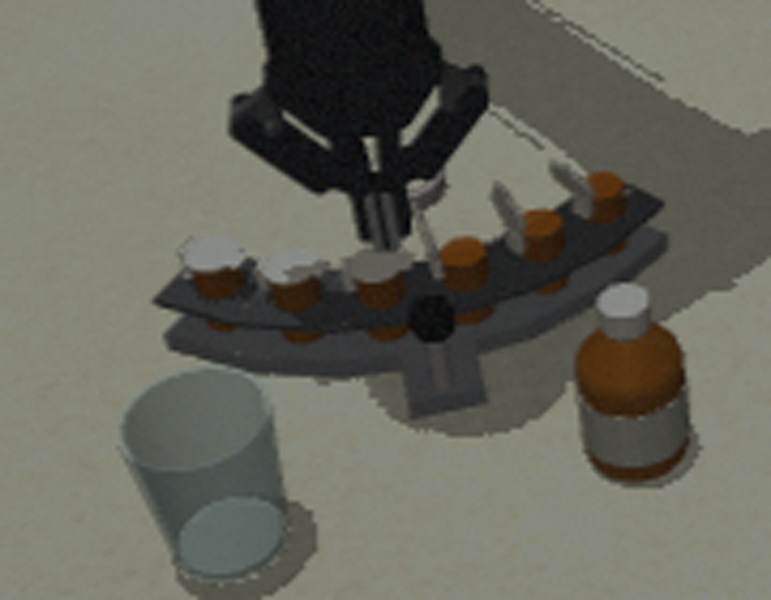

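Lids 1 to 3 are shut, at (213,252), (290,265) and (378,265). Lids 4 to 6 are open and the tray hasn't moved, so I'll keep going.

Request:
{"name": "carry_out", "arguments": {"targets": [[[6e-05, 0.00442, 0], [0, 0, -0.026]], [[6e-05, 0.00442, 0], [0, 0, -0.026]], [[6e-05, 0.00442, 0], [0, 0, -0.026]], [[6e-05, 0.00442, 0], [0, 0, -0.026]], [[6e-05, 0.00442, 0], [0, 0, -0.026]], [[6e-05, 0.00442, 0], [0, 0, -0.026]], [[6e-05, 0.00442, 0], [0, 0, -0.026]], [[6e-05, 0.00442, 0], [0, 0, -0.026]], [[6e-05, 0.00442, 0], [0, 0, -0.026]], [[6e-05, 0.00442, 0], [0, 0, -0.026]], [[6e-05, 0.00442, 0], [0, 0, -0.026]], [[6e-05, 0.00442, 0], [0, 0, -0.026]], [[6e-05, 0.00442, 0], [0, 0, -0.026]], [[6e-05, 0.00442, 0], [0, 0, -0.026]], [[6e-05, 0.00442, 0], [0, 0, -0.026]], [[6e-05, 0.00442, 0], [0, 0, -0.026]], [[6e-05, 0.00442, 0], [0, 0, -0.026]], [[6e-05, 0.00442, 0], [0, 0, -0.026]], [[6e-05, 0.00442, 0], [0, 0, -0.026]], [[6e-05, 0.00442, 0], [0, 0, -0.026]]]}}

```text
t: 11.15
position: [0.5282, 0.0638, 0.09]
tool_rot: [-0.14, 0.99, 0.0, -0.0]
wrist_force: [0.2, -0.1, -0.3]
grip_width: -0.0002
gripper_force: 0.0
```

Request:
{"name": "carry_out", "arguments": {"targets": [[[6e-05, 0.00442, 0], [0, 0, -0.026]], [[6e-05, 0.00442, 0], [0, 0, -0.026]], [[6e-05, 0.00442, 0], [0, 0, -0.026]], [[6e-05, 0.00442, 0], [0, 0, -0.026]], [[6e-05, 0.00442, 0], [0, 0, -0.026]], [[6e-05, 0.00442, 0], [0, 0, -0.026]], [[6e-05, 0.00442, 0], [0, 0, -0.026]], [[6e-05, 0.00442, 0], [0, 0, -0.026]], [[6e-05, 0.00442, 0], [0, 0, -0.026]], [[6e-05, 0.00442, 0], [0, 0, -0.026]], [[6e-05, 0.00442, 0], [0, 0, -0.026]], [[6e-05, 0.00442, 0], [0, 0, -0.026]], [[6e-05, 0.00442, 0], [0, 0, -0.026]], [[6e-05, 0.00442, 0], [0, 0, -0.026]], [[6e-05, 0.00442, 0], [0, 0, -0.026]], [[6e-05, 0.00442, 0], [0, 0, -0.026]], [[6e-05, 0.00442, 0], [0, 0, -0.026]], [[6e-05, 0.00442, 0], [0, 0, -0.026]], [[0, 0, 0], [0, 0, 0]]]}}

```text
t: 13.05
position: [0.4894, 0.1326, 0.0901]
tool_rot: [-0.365, 0.931, 0.0, 0.0]
wrist_force: [-0.3, -0.3, 0.3]
grip_width: 0.0002
gripper_force: 0.0
```

```bash
python3 - <<'E'
from h import *
s=status.read_state(); v=s["position"][:2]-np.array([.3635,.0161])
print(s["t"],s["position"],s["wrist_force"],"r",np.hypot(*v),"ang",np.rad2deg(np.arctan2(v[1],v[0]))+8.9)
b,_=imaging.capture("scene")
cv2.imwrite("pics/mid3.png",cv2.resize(b[150:290,120:300],(771,600),interpolation=cv2.INTER_CUBIC))
E
```

```text
13.05 [0.48943638 0.13255984 0.09007678] [-0.30872273 -0.31083934  0.29654289] r 0.17153094229456758 ang 51.66114718718422
```

View pics/mid3.png

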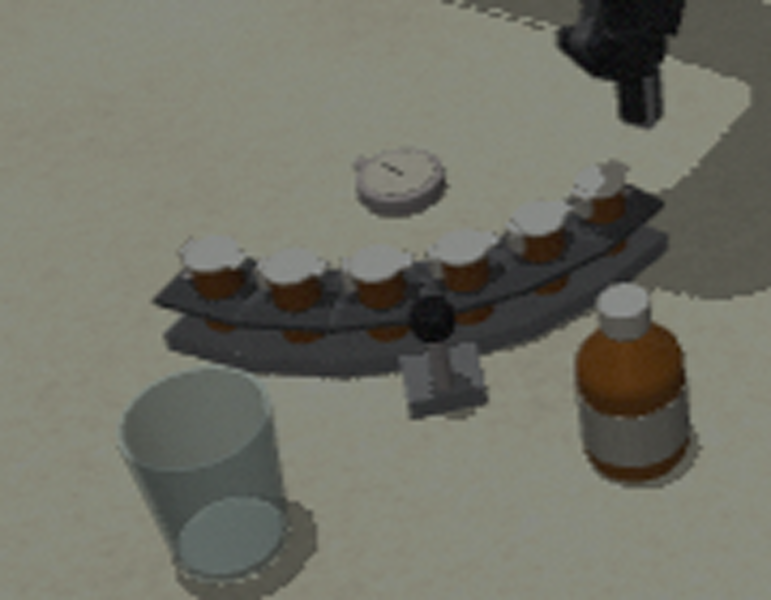

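All six lids lie flat, vial 6 at (600,180), and the tray, beaker, bottle and stopwatch are where they were. I'll rise clear.

Request:
{"name": "carry_out", "arguments": {"targets": [[[0, 0, -0.015], [0, 0, 0]], [[0, 0, -0.015], [0, 0, 0]], [[0, 0, -0.015], [0, 0, 0]], [[0, 0, -0.015], [0, 0, 0]], [[0, 0, -0.015], [0, 0, 0]], [[0, 0, -0.015], [0, 0, 0]], [[0, 0, -0.015], [0, 0, 0]], [[0, 0, -0.015], [0, 0, 0]], [[0, 0, 0], [0, 0, 0]], [[0, 0, 0], [0, 0, 0]]]}}

```text
t: 14.1
position: [0.4897, 0.1323, 0.2099]
tool_rot: [-0.364, 0.931, 0.0, -0.0]
wrist_force: [-0.3, 1.0, -0.1]
grip_width: -0.0003
gripper_force: 0.0
```

```bash
python3 - <<'E'
from workcell import manip
print(manip.close_job())
E
```

```text
the job is handed in; nothing more can be done
None
```

All six lids were tipped shut in order in one low pass, the tray and bystanders looked unmoved in the last camera view, and the job was handed in at about 14 s; no verdict was returned.

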